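# Find the through-bored bearing block with the gauge pin

## Task

Only one of the three square aluminium bearing blocks (red, yellow and blue tags) is bored right through; the other two are blind. Lift the green-handled gauge pin from its orange stand, try it in the bores to find the through one, and leave it standing there, fully home with its collar down on the block.

Things in the scene. Friction and masses are not known exactly. Their poses are not given: they have to be found in the camera images.
- pin (a point): Gauge pin, 92 mm tall, upright in a fixed round orange stand (50 mm tall). Top down: green round handle 24 mm diameter x 46 mm, steel collar 40 mm diameter x 4 mm, steel stem 10 mm diameter x 42 mm, tapered foot. Point: on the axis, mid-handle (grip here), 23 mm above the collar top, 28 mm above its underside, 70 mm above the foot. z up; yaw has no meaning. Lifts straight out; 0.07 to 0.12 kg.
- bore_red (a point): Centre of the bore mouth, in the top face of the aluminium block with red tags: 56 x 56 x 45 mm, fixed on a dark blue mat, top 48 mm above the table. z up, x and y along its sides. Vertical bore, 22 mm diameter. Through: takes the whole stem, collar lands on the block. Blind: rigid floor 20 mm down, collar stops 22 mm too high. Which is through changes each time; all have the same dark blue bottom.
- bore_yellow (a point): Centre of the bore mouth, in the top face of the aluminium block with yellow tags: 56 x 56 x 45 mm, fixed on a dark blue mat, top 48 mm above the table. z up, x and y along its sides. Vertical bore, 22 mm diameter. Through: takes the whole stem, collar lands on the block. Blind: rigid floor 20 mm down, collar stops 22 mm too high. Which is through changes each time; all have the same dark blue bottom.
- bore_blue (a point): Centre of the bore mouth, in the top face of the aluminium block with blue tags: 56 x 56 x 45 mm, fixed on a dark blue mat, top 48 mm above the table. z up, x and y along its sides. Vertical bore, 22 mm diameter. Through: takes the whole stem, collar lands on the block. Blind: rigid floor 20 mm down, collar stops 22 mm too high. Which is through changes each time; all have the same dark blue bottom.
Things that resemble listed ones, but are neither listed nor needed, are in the scene too. Leave any pink or turquoise look-alike of the part that bears bore_red alone.

How it is judged:
By the outcome, as a careful person would: the job done as asked, in the order asked, and still so for the second after the job is handed in, with the robot touching nothing.
It also fails if it takes over 45 s, if anything falls off the work surface, if the arm or the gripper's body presses on something with over 40 N, if the wrist force passes 120 N, or if a joint passes its speed limit or range.

## Robot

A 6-joint arm with a two-finger parallel gripper is mounted at the origin on the work surface. World frame = base frame: x ahead of the robot, y to its left, z up, the work surface at z = 0. Lengths are in m, angles in rad, forces in N, time in s.
With the tool pointing down it reaches from about 0.25 to 0.775 m from the base axis. Payload 4 kg.
Tool frame: the origin (TCP) lies midway between the tips of the shut fingers; the grasp point (between the pads) lies grip_point_offset behind it (grip_point_offset is the distance from the TCP to the grasp point, in m); z points along the fingers, y is the line along which they close (so a half turn about z gives the same grasp; the last joint's range is limited). The gripper opens to 94 mm and grips with 3 to 60 N. Pads are 16 mm wide; open, the fingers measure 119 mm over their backs; the gripper's body (75 mm by 177 mm) begins 78 mm behind the grasp point.
Start: joints at [-1.432, 0.087, 1.371, -0, 1.684, -0.103], TCP at [0.132, -0.534, 0.206] pointing down, gripper open.
Joint ranges: [-3.1, 3.1], [-0.76, 2.03], [0.27, 2.55], [-1.08, 4.22], [0.17, 2.65], [-2.57, 2.57]. Speed limits (rad/s): [2.79, 2.79, 3.14, 3.14, 3.14, 3.14].

## Interface

Orientations are given as [roll, pitch, yaw] about the fixed x, y, z axes, in that order (R = Rz(yaw) Ry(pitch) Rx(roll)).
In Python, from bench import * gives the robot as it stands. The module is installed in compiled form; this text tells all that it offers.
- The arm moves only by the tool apply_moves, never from a script. Its argument "commands" is a list of rows, each a list of 7 numbers: the turn, a rotation vector about the world's x, y, z in rad, then the shift along the world's x, y, z in m, then the opening in per cent of the stroke, from 0 (shut) to 100 (fully open). In form: [[ax, ay, az, x, y, z, jaw], ...]. A call has exactly 5 rows; each row is the pose to reach, as a shift and turn from the pose commanded when the call began; what a row does not reach only later rows make up. A row lasts 1/10 s, in which the tool goes at most 50 mm and 8.59 degrees, less where a joint would pass 70% of its speed; a pose out of reach is approached as far as the arm can. A call with a gripper value outside its range is refused whole. The fingers move at their own pace and stop on an object; the grip force is fixed at half the most. Time passes only in rows, so rows that repeat a pose let the fingers close, or fill a call up. It gives the time, the measured TCP pose, the force, the opening and the grip force at its end, in the units of the state.
- get_obs(): the state, without advancing time (a new reading comes with each control period).
- snapshot(name): name is "scene" or "side" or "wrist"; returns a dict with "pixels" (420x560x3 uint8, red, green, blue), "vertical_fov" (degrees; the focal length in pixels is half the picture's height over the tangent of half this angle, whatever the lens; pixels are square), "cx", "cy" (the principal point, pixels), "rvec" (rotation vector, rad) and "tvec" (3), from world to camera coordinates, as OpenCV has them. Camera axes: x right, y down, z forward; pixel columns grow to the right and rows downward; lengths in m; the calibration is good to about 2 mm. A picture is of the moment at which its call begins. There is no depth.
- close_job(): hands the job in; it is judged then, once.
Trained networks look in the newest picture that a camera, given by its name, has taken for a name from the list of things; names that differ only in an ending like _2 or _b are one class to them, and where a whole thing is asked for, a point or a joint stands for the part that bears it (a point fixed in the world has none). Each returns a list of dicts, best first, with "score" (0 to 1); they miss things now and then, are a little off and sometimes report something else, mostly with a low value. They report only what shows in the picture. A call takes as long as a camera call. They do not tell look-alikes from the thing itself.
- masks_of(camera, query): "mask" (420x560 bool, what is visible of it) and "extent" ([left, top, right, bottom] in pixels, round what is visible of it).
- place_of(camera, query): "pixel" ([column, row] in pixels: a listed point, or the origin of a listed thing).
The state is a dict: "time": time; "joint_positions": joint angles; "qvel": joint speeds; "joint_torque": joint torques, N m; "tool_pos": TCP position; "ee_rot": TCP orientation; "wrist_force": force on the tool from outside, world axes, zero at the start; "wrist_torque": the same for the moment, N m; "width": finger opening in m; "finger_force": force on a finger pad.
Only numpy, scipy, OpenCV 4.12 (cv2) and the standard library are available. Lean on these libraries where they do the work, as an engineer would, in place of code of your own. Each camera call takes 0.05 s, during which the arm holds its last target. There are 200 camera calls.

## Working session

There is one attempt and no reset: what is moved stays moved. The work goes in short steps, Python scripts to look and compute and a tool call to move; the robot and the scene stay as the last step left them, time stands still between calls to the robot, and variables do not carry over. Pictures are saved under pics/ and viewed, at most 10 in all, crops included, and the job is handed in when it is done.

Besides the shell and the picture viewer there is one more tool, called after ">>>" as name(argument=value, ...) on one line, values as JSON. apply_moves: Moves the arm, as the interface text tells. Its arguments: {"type":"object","properties":{"commands":{"type":"array"}},"required":["commands"]}

```bash
mkdir -p pics
cat > h.py <<'E'
from bench import *
import numpy as np, cv2
def cam(s):
    f=210/np.tan(np.radians(s["vertical_fov"])/2)
    K=np.array([[f,0,s["cx"]],[0,f,s["cy"]],[0,0,1]]);R=cv2.Rodrigues(np.array(s["rvec"],float))[0]
    return K,R,np.array(s["tvec"],float).ravel()
def ray(s,px):
    K,R,t=cam(s);return -R.T@t, R.T@np.linalg.inv(K)@np.array([px[0],px[1],1.])
def atz(s,px,z):
    c,d=ray(s,px);return c+d*(z-c[2])/d[2]
def tri(a):
    A=0;b=0
    for s,p in a:
        c,d=ray(s,p);d=d/np.linalg.norm(d);P=np.eye(3)-np.outer(d,d);A=A+P;b=b+P@c
    return np.linalg.solve(A,b)
def save(s,n): cv2.imwrite(f"pics/{n}.png",s["pixels"][:,:,::-1])
E
python3 - <<'E'
from h import *
np.set_printoptions(precision=4,suppress=True)
o=get_obs();print(o)
for n in("scene","side"):
    s=snapshot(n);save(s,n+"1")
    print(n,"cam",ray(s,(280,210))[0])
    for q,z in(("pin",.073),("bore_red",.048),("bore_yellow",.048),("bore_blue",.048)):
        for r in place_of(n,q)[:4]: print(n,q,round(r["score"],2),np.array(r["pixel"]),atz(s,r["pixel"],z))
im=[cv2.imread(f"pics/{n}1.png") for n in("scene","side")]
E
```

```text
{'time': 0.0, 'joint_positions': array([-1.4321,  0.088 ,  1.3722, -0.    ,  1.6836, -0.1031]), 'qvel': array([ 0.002 ,  0.0001,  0.0019,  0.0007, -0.0012,  0.0004]), 'joint_torque': array([ -0.0013, -34.0191, -30.2427,   0.0716,   0.0333,  -0.0002]), 'tool_pos': array([ 0.1316, -0.5335,  0.2043]), 'ee_rot': array([-3.1394, -0.0002,  0.2418]), 'wrist_force': array([-0.6236, -0.2624,  0.0295]), 'wrist_torque': array([ 0.0288,  0.0153, -0.0485]), 'finger_force': 0.0, 'width': 0.09371502028773944}
scene cam [0.8085 0.4779 0.9546]
scene pin 0.94 [368.4 319.5] [0.5104 0.2795 0.073 ]
scene bore_red 0.9 [324.8 217.1] [0.458  0.0438 0.048 ]
scene bore_red 0.81 [305.5 302. ] [0.5881 0.1883 0.048 ]
scene bore_red 0.77 [272.1 256. ] [0.5981 0.0719 0.048 ]
scene bore_red 0.75 [313.6 361.5] [0.6318 0.2929 0.048 ]
scene bore_yellow 0.58 [202.5 142.1] [ 0.6017 -0.2627  0.048 ]
scene bore_blue 0.98 [271.6 180.2] [ 0.5118 -0.0925  0.048 ]
side cam [0.4384 0.7014 0.5797]
side pin 0.59 [271.8 298.5] [0.5059 0.2788 0.073 ]
side bore_red 0.93 [233.9 190.4] [ 0.639  -0.0559  0.048 ]
side bore_red 0.87 [246.  224.7] [0.588  0.0671 0.048 ]
side bore_red 0.87 [308.  220.6] [0.4592 0.0417 0.048 ]
side bore_red 0.68 [235.4 267.5] [0.5855 0.192  0.048 ]
side bore_yellow 0.85 [261.7 148.4] [ 0.6032 -0.2643  0.048 ]
side bore_blue 0.68 [287.1 183.5] [ 0.5167 -0.0958  0.048 ]
```

View pics/scene1.png

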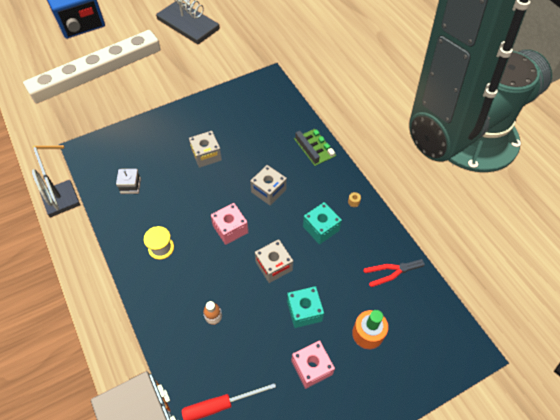

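View pics/side1.png

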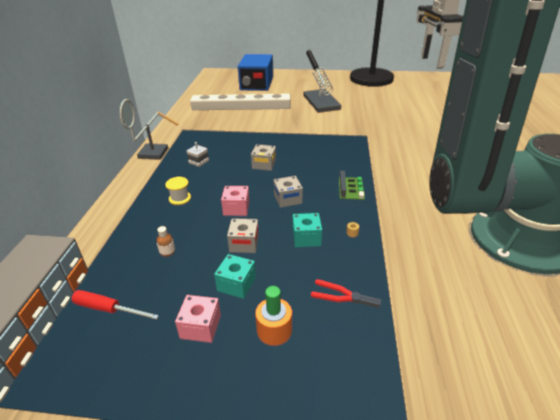

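The scene shows the pin in its stand at (370,325), with red at (274,258), yellow at (204,146) and blue at (268,183). The side view agrees, and the pink and turquoise blocks are look-alikes. I'll triangulate these points.

Run:
```python
from h import *
import bench
np.set_printoptions(precision=4,suppress=True)
print([ (k,v) for k,v in vars(bench).items() if isinstance(v,(int,float)) and not k.startswith('__')])
a=snapshot("scene");b=snapshot("side")
for n,p,q in(("pin",(368.4,319.5),(271.8,298.5)),("red",(272.1,256),(246,224.7)),("yel",(202.5,142.1),(261.7,148.4)),("blue",(271.6,180.2),(287.1,183.5))):
    print(n,tri([(a,p),(b,q)]))
    if n=="pin": print(atz(a,p,.08),atz(b,q,.08))
```

```text
[('grip_point_offset', 0.0188)]
pin [0.5076 0.2775 0.0695]
[0.5128 0.2811 0.08  ] [0.5049 0.2847 0.08  ]
red [0.5926 0.066  0.0428]
yel [ 0.6024 -0.2607  0.0502]
blue [ 0.515  -0.0877  0.0543]
```

>>> apply_moves(commands=[[0,0,0,0.02,0.04,0.02,100],[0,0,0,0.04,0.08,0.04,100],[0,0,0,0.06,0.12,0.04,100],[0,0,0,0.08,0.165,0.04,100],[0,0,0,0.1,0.21,0.04,100]])

```text
time: 1.1
tool_pos: [0.2322, -0.3225, 0.2458]
ee_rot: [3.141, -0.001, 0.241]
wrist_force: [0.6, 0.4, -1.0]
width: 0.0943
finger_force: 0.0
```

>>> apply_moves(commands=[[0,0,0,0.02,0.045,0,100],[0,0,0,0.04,0.09,0,100],[0,0,0,0.06,0.135,0,100],[0,0,0,0.08,0.18,0,100],[0,0,0,0.1,0.22,0,100]])

```text
time: 1.6
tool_pos: [0.332, -0.102, 0.246]
ee_rot: [3.14, -0.002, 0.242]
wrist_force: [-0.0, -0.6, -1.1]
width: 0.0937
finger_force: 0.0
```

>>> apply_moves(commands=[[0,0,0,0.02,0.045,0,100],[0,0,0,0.04,0.09,0,100],[0,0,0,0.06,0.135,0,100],[0,0,0,0.08,0.18,0,100],[0,0,0,0.1,0.22,0,100]])

```text
time: 2.1
tool_pos: [0.432, 0.1185, 0.2459]
ee_rot: [3.141, -0.001, 0.243]
wrist_force: [0.5, -0.6, 0.1]
width: 0.0936
finger_force: 0.0
```

>>> apply_moves(commands=[[0,0,0,0.02,0.04,-0.01,100],[0,0,0,0.04,0.08,-0.02,100],[0,0,0,0.06,0.12,-0.03,100],[0,0,0,0.077,0.163,-0.04,100],[0,0,0,0.077,0.163,-0.04,100]])

```text
time: 2.6
tool_pos: [0.5084, 0.2829, 0.2011]
ee_rot: [-3.141, 0.006, 0.247]
wrist_force: [0.1, -0.5, -0.3]
width: 0.0938
finger_force: 0.0
```

Run:
```python
from h import *
np.set_printoptions(precision=4,suppress=True)
o=get_obs();print(o["tool_pos"],o["ee_rot"])
s=snapshot("wrist");save(s,"w1");print(ray(s,(280,210))[0])
for r in place_of("wrist","pin")[:3]: print(r["score"],r["pixel"],atz(s,r["pixel"],.08))
```

```text
[0.5084 0.2829 0.2011] [-3.141   0.0061  0.2468]
[0.5816 0.3023 0.3793]
0.63 [274.6, 216.6] [0.5036 0.2903 0.08  ]
```

View pics/w1.png

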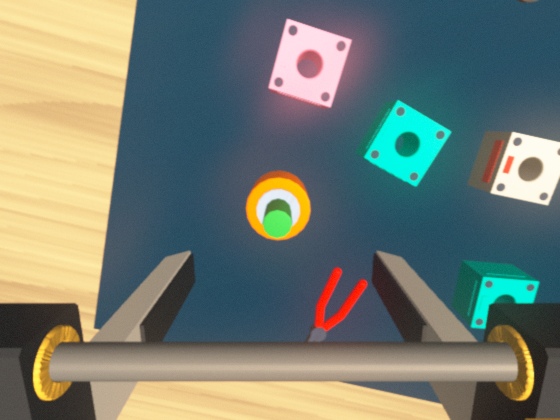

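The wrist view shows the pin's green top at about (278,222), clear of both fingers, with the stand around (278,208). I'll use the green masks in all three views to fix the axis.

Run:
```python
from h import *
np.set_printoptions(precision=4,suppress=True)
S=[]
for n in("scene","side","wrist"):
    s=snapshot(n);h=cv2.cvtColor(s["pixels"],cv2.COLOR_RGB2HSV)
    m=cv2.inRange(h,(52,140,50),(68,255,255));k,l,st,c=cv2.connectedComponentsWithStats(m)
    best=[i for i in range(1,k) if st[i,4]>60]
    for i in best:
        print(n,st[i],c[i],atz(s,c[i],.08)) 
    if n=="wrist":
        m=cv2.inRange(h,(52,140,180),(68,255,255));k,l,st,c=cv2.connectedComponentsWithStats(m)
        for i in range(1,k):
            if st[i,4]>60: print("top",st[i],c[i],atz(s,c[i],.101),atz(s,c[i],.104))
    r=[q for q in place_of(n,"pin")][:1]
    if r: S.append((s,r[0]["pixel"]))
    m=cv2.inRange(h,(5,180,120),(19,255,255));k,l,st,c=cv2.connectedComponentsWithStats(m)
    for i in range(1,k):
        if st[i,4]>300: print("orange",st[i],c[i])
print(tri(S)); o=get_obs();print(o["tool_pos"],o["ee_rot"])
```

```text
scene [367 310  16  19 198] [374.4192 319.1818] [0.5029 0.2857 0.08  ]
orange [353 311  35  38 399] [368.3509 335.5163]
side [266 290  14  24 196] [272.9133 303.1888] [0.502  0.2939 0.08  ]
orange [257 316  34  29 590] [273.9831 332.2627]
wrist [257 208  27  27 581] [270.3184 220.7005] [0.4991 0.288  0.08  ]
top [257 208  27  27 569] [270.3058 220.9209] [0.5046 0.2885 0.101 ] [0.5054 0.2886 0.104 ]
orange [241 171  61  66 348] [271.2701 184.3103]
orange [  40  326   39   75 1031] [ 54.7216 360.548 ]
[0.5059 0.2886 0.0789]
[0.5088 0.2779 0.2069] [-3.1415 -0.0021  0.2402]
```

>>> apply_moves(commands=[[0,0,0,-0.004,0.01,-0.03,100],[0,0,0,-0.004,0.01,-0.06,100],[0,0,0,-0.004,0.01,-0.09,100],[0,0,0,-0.004,0.01,-0.12,100],[0,0,0,-0.004,0.01,-0.14,100]])

```text
time: 3.5
tool_pos: [0.5037, 0.2878, 0.0638]
ee_rot: [3.141, 0.002, 0.241]
wrist_force: [1.0, -0.4, 0.4]
width: 0.0939
finger_force: 0.0
```

>>> apply_moves(commands=[[0,0,0,0,0,0,100],[0,0,0,0,0,0,60],[0,0,0,0,0,0,35],[0,0,0,0,0,0,20],[0,0,0,0,0,0,10]])

```text
time: 4.0
tool_pos: [0.5055, 0.2893, 0.067]
ee_rot: [-3.141, -0.003, 0.242]
wrist_force: [0.2, -1.0, 0.2]
width: 0.0656
finger_force: 0.0
```

>>> apply_moves(commands=[[0,0,0,0,0,0,5],[0,0,0,0,0,0,5],[0,0,0,0,0,0,5],[0,0,0,0,0,0,5],[0,0,0,0,0,0,5]])

```text
time: 4.5
tool_pos: [0.5047, 0.2889, 0.0654]
ee_rot: [3.141, 0.0, 0.242]
wrist_force: [0.1, 0.1, -0.6]
width: 0.0252
finger_force: 0.2
```

>>> apply_moves(commands=[[0,0,0,0,0,0,5],[0,0,0,0,0,0,5],[0,0,0,0,0,0,5],[0,0,0,0,0,0.005,5],[0,0,0,0,0,0.01,5]])

```text
time: 5.0
tool_pos: [0.5044, 0.289, 0.0755]
ee_rot: [-3.142, 0.001, 0.242]
wrist_force: [-0.2, -0.4, 0.0]
width: 0.0236
finger_force: 30.0
```

>>> apply_moves(commands=[[0,0,0,0,0,0.015,5],[0,0,0,0,0,0.03,5],[0,0,0,0,0,0.045,5],[0,0,0,0,0,0.06,5],[0,0,0,0,0,0.075,5]])

```text
time: 5.5
tool_pos: [0.505, 0.2891, 0.1525]
ee_rot: [-3.141, -0.001, 0.242]
wrist_force: [0.0, 0.2, -1.5]
width: 0.0235
finger_force: 30.0
```

>>> apply_moves(commands=[[0,0,0,0.02,-0.03,0.015,5],[0,0,0,0.04,-0.07,0.015,5],[0,0,0,0.06,-0.11,0.015,5],[0,0,0,0.08,-0.15,0.015,5],[0,0,0,0.087,-0.18,0.015,5]])

```text
time: 6.0
tool_pos: [0.5932, 0.1063, 0.1663]
ee_rot: [3.141, -0.001, 0.24]
wrist_force: [0.0, 0.0, -0.6]
width: 0.0236
finger_force: 30.0
```

```bash
cat > look.py <<'E'
from h import *
import sys
np.set_printoptions(precision=4,suppress=True)
def look(q,name,z=.048,cams=("scene","side","wrist")):
    ims=[]
    for n in cams:
        s=snapshot(n);ims.append(s["pixels"][:,:,::-1])
        for r in place_of(n,q)[:5]: print(n,q,round(r["score"],2),np.array(r["pixel"]),atz(s,r["pixel"],z))
        for r in place_of(n,"pin")[:1]: print(n,"pin",round(r["score"],2),np.array(r["pixel"]))
    im=np.hstack(ims); im=cv2.resize(im,(800,int(800*im.shape[0]/im.shape[1]))) if len(ims)>1 else im
    cv2.imwrite(f"pics/{name}.png",im)
    o=get_obs();print({k:o[k] for k in("time","tool_pos","ee_rot","wrist_force","width","finger_force")})
look(sys.argv[1],sys.argv[2],cams=sys.argv[3].split(","))
E
python3 look.py bore_red w2 wrist,scene,side
```

```text
wrist bore_red 0.81 [ 64.4 113.2] [0.6324 0.2932 0.048 ]
wrist bore_red 0.74 [475.1 207.3] [ 0.6375 -0.0473  0.048 ]
wrist bore_red 0.63 [321.9 221.4] [0.5954 0.074  0.048 ]
wrist bore_red 0.57 [189.6 195.2] [0.5912 0.1865 0.048 ]
wrist pin 0.8 [280.1 283.4]
scene bore_red 0.96 [273.1 256.7] [0.5971 0.0742 0.048 ]
scene bore_red 0.88 [227.9 217.3] [ 0.6372 -0.0519  0.048 ]
scene bore_red 0.79 [305.4 303.3] [0.5896 0.1905 0.048 ]
scene bore_red 0.62 [312.  359.2] [0.6322 0.288  0.048 ]
scene bore_red 0.54 [325.  216.1] [0.4563 0.0419 0.048 ]
scene pin 0.52 [280.3 233.4]
side bore_red 0.98 [233.9 264.4] [0.5899 0.1844 0.048 ]
side bore_red 0.96 [194.9 311.3] [0.6326 0.2974 0.048 ]
side bore_red 0.95 [241.4 225.9] [0.5969 0.0719 0.048 ]
side bore_red 0.91 [306.2 224.6] [0.4622 0.0553 0.048 ]
side bore_red 0.64 [235.5 193.1] [ 0.633  -0.0453  0.048 ]
side pin 0.8 [234.4 182.6]
{'time': 6.45, 'tool_pos': array([0.5913, 0.1103, 0.1657]), 'ee_rot': array([-3.1415, -0.0002,  0.2438]), 'wrist_force': array([-0.8085,  0.7833, -1.5562]), 'width': 0.023415386102663586, 'finger_force': 29.99981939792633}
```

View pics/w2.png

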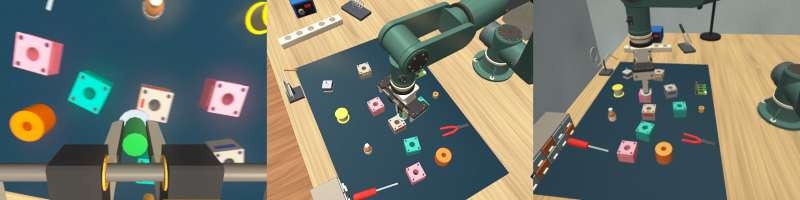

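The pin is held upright, and the red bore shows just ahead of it. Three views agree on (0.596, 0.073).

>>> apply_moves(commands=[[0,0,0,0.002,-0.018,-0.01,5],[0,0,0,0.004,-0.036,-0.025,5],[0,0,0,0.004,-0.036,-0.05,5],[0,0,0,0.004,-0.036,-0.055,5],[0,0,0,0.004,-0.036,-0.055,5]])

```text
time: 6.95
tool_pos: [0.5946, 0.0738, 0.1093]
ee_rot: [-3.141, 0.003, 0.243]
wrist_force: [-0.4, 0.2, -1.1]
width: 0.0238
finger_force: 30.0
```

```bash
python3 look.py bore_red w3 wrist
```

```text
wrist bore_red 0.86 [286.8 232.8] [0.5964 0.0727 0.048 ]
wrist bore_red 0.82 [284.7 402.6] [0.4605 0.0405 0.048 ]
wrist bore_red 0.73 [114.8 201.4] [0.5901 0.1905 0.048 ]
wrist pin 0.68 [278.1 281.1]
{'time': 7.1, 'tool_pos': array([0.5965, 0.0737, 0.1121]), 'ee_rot': array([ 3.141 , -0.0025,  0.2428]), 'wrist_force': array([ 1.0873,  0.0529, -0.6816]), 'width': 0.02326422411497513, 'finger_force': 29.99973714351654}
```

View pics/w3.png

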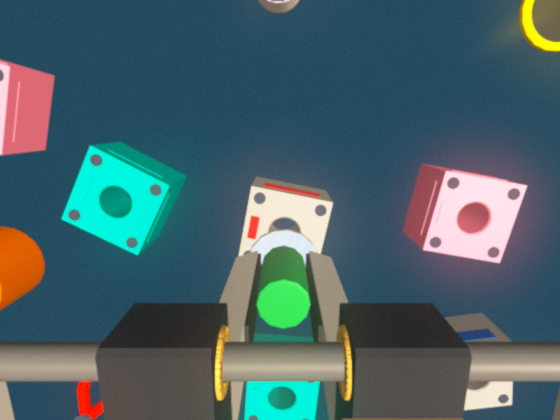

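The pin is aligned over the red bore, whose mouth is at about (287,232). Descending.

>>> apply_moves(commands=[[0,0,0,0,-0.001,-0.005,5],[0,0,0,0,-0.001,-0.01,5],[0,0,0,0,-0.001,-0.015,5],[0,0,0,0,-0.001,-0.02,5],[0,0,0,0,-0.001,-0.02,5]])

```text
time: 7.6
tool_pos: [0.5949, 0.0719, 0.0891]
ee_rot: [-3.141, 0.002, 0.242]
wrist_force: [0.6, 0.7, -1.5]
width: 0.0238
finger_force: 30.0
```

>>> apply_moves(commands=[[0,0,0,0,0,-0.002,5],[0,0,0,0,0,-0.004,5],[0,0,0,0,0,-0.006,5],[0,0,0,0,0,-0.008,5],[0,0,0,0,0,-0.008,5]])

```text
time: 8.1
tool_pos: [0.5955, 0.072, 0.0821]
ee_rot: [3.142, 0.001, 0.242]
wrist_force: [-0.6, 0.1, -1.2]
width: 0.0236
finger_force: 30.0
```

No contact yet, so I'll keep going.

>>> apply_moves(commands=[[0,0,0,0,0,-0.001,5],[0,0,0,0,0,-0.002,5],[0,0,0,0,0,-0.003,5],[0,0,0,0,0,-0.004,5],[0,0,0,0,0,-0.004,5]])

```text
time: 8.6
tool_pos: [0.5956, 0.072, 0.0783]
ee_rot: [-3.142, 0.0, 0.242]
wrist_force: [-0.1, 0.7, -1.2]
width: 0.0236
finger_force: 30.0
```

>>> apply_moves(commands=[[0,0,0,0,0,-0.002,5],[0,0,0,0,0,-0.004,5],[0,0,0,0,0,-0.006,5],[0,0,0,0,0,-0.008,5],[0,0,0,0,0,-0.008,5]])

```text
time: 9.1
tool_pos: [0.5954, 0.072, 0.0699]
ee_rot: [-3.142, 0.001, 0.242]
wrist_force: [0.5, -0.1, -0.9]
width: 0.0235
finger_force: 30.0
```

>>> apply_moves(commands=[[0,0,0,0,0,-0.001,5],[0,0,0,0,0,-0.002,5],[0,0,0,0,0,-0.003,5],[0,0,0,0,0,-0.004,5],[0,0,0,0,0,-0.004,5]])

```text
time: 9.6
tool_pos: [0.5956, 0.072, 0.0663]
ee_rot: [3.142, 0.0, 0.242]
wrist_force: [0.9, 0.1, -1.2]
width: 0.0234
finger_force: 30.0
```

>>> apply_moves(commands=[[0,0,0,0,0,-0.001,5],[0,0,0,0,0,-0.002,5],[0,0,0,0,0,-0.003,5],[0,0,0,0,0,-0.003,5],[0,0,0,0,0,-0.003,5]])

```text
time: 10.1
tool_pos: [0.5957, 0.072, 0.0634]
ee_rot: [3.142, 0.0, 0.242]
wrist_force: [-0.1, -0.2, -0.3]
width: 0.0233
finger_force: 30.0
```

>>> apply_moves(commands=[[0,0,0,0,0,-0.001,5],[0,0,0,0,0,-0.001,5],[0,0,0,0,0,-0.002,5],[0,0,0,0,0,-0.002,5],[0,0,0,0,0,-0.002,5]])

```text
time: 10.6
tool_pos: [0.5957, 0.072, 0.0614]
ee_rot: [3.142, 0.0, 0.242]
wrist_force: [0.6, 0.6, -1.1]
width: 0.0232
finger_force: 30.0
```

>>> apply_moves(commands=[[0,0,0,0,0,-0.001,5],[0,0,0,0,0,-0.001,5],[0,0,0,0,0,-0.002,5],[0,0,0,0,0,-0.002,5],[0,0,0,0,0,-0.002,5]])

```text
time: 11.1
tool_pos: [0.5958, 0.072, 0.0604]
ee_rot: [3.141, -0.0, 0.242]
wrist_force: [-2.5, -0.2, 4.3]
width: 0.0238
finger_force: 30.0
```

The collar has landed, with 22 mm more travel than a blind bore allows. Releasing and backing off.

>>> apply_moves(commands=[[0,0,0,0,0,0.001,20],[0,0,0,0,0,0.001,40],[0,0,0,0,0,0.001,60],[0,0,0,0,0,0.001,70],[0,0,0,0,0,0.001,70]])

```text
time: 11.6
tool_pos: [0.5957, 0.072, 0.0603]
ee_rot: [3.142, 0.0, 0.242]
wrist_force: [-0.1, 0.5, -0.3]
width: 0.0519
finger_force: 0.0
```

>>> apply_moves(commands=[[0,0,0,0,0,0.001,70],[0,0,0,0,0,0.02,70],[0,0,0,0,0,0.05,70],[0,0,0,0,0,0.08,70],[0,0,0,0,0,0.11,70]])

```text
time: 12.1
tool_pos: [0.5956, 0.072, 0.1716]
ee_rot: [3.142, 0.0, 0.242]
wrist_force: [-0.4, -0.6, 0.7]
width: 0.0657
finger_force: 0.0
```

>>> apply_moves(commands=[[0,0,0,-0.02,-0.03,0.02,70],[0,0,0,-0.04,-0.06,0.04,70],[0,0,0,-0.06,-0.09,0.04,70],[0,0,0,-0.08,-0.12,0.04,70],[0,0,0,-0.1,-0.15,0.04,70]])

```text
time: 12.6
tool_pos: [0.4949, -0.079, 0.211]
ee_rot: [3.141, -0.001, 0.242]
wrist_force: [0.1, -0.9, -0.3]
width: 0.0658
finger_force: 0.0
```

Run:
```python
from h import *
np.set_printoptions(precision=4,suppress=True)
S=[];ims=[]
for n in("scene","side"):
    s=snapshot(n)
    for r in place_of(n,"pin")[:2]: print(n,r["score"],r["pixel"],atz(s,r["pixel"],.076))
    K,R,t=cam(s);p=K@(R@[.596,.072,.06]+t);p=(p[:2]/p[2]).astype(int);x,y=np.clip(p[0]-50,0,460),np.clip(p[1]-50,0,320)
    ims.append(cv2.resize(s["pixels"][y:y+100,x:x+100,::-1],(400,400),interpolation=cv2.INTER_CUBIC))
cv2.imwrite("pics/fin.png",np.hstack(ims));print(get_obs()["tool_pos"],get_obs()["wrist_force"])
```

```text
scene 0.54 [271.8, 248.9] [0.5979 0.0705 0.076 ]
side 0.89 [239.6, 218.6] [0.5965 0.0825 0.076 ]
[ 0.4957 -0.0783  0.2109] [0.454  0.3742 0.52  ]
```

View pics/fin.png

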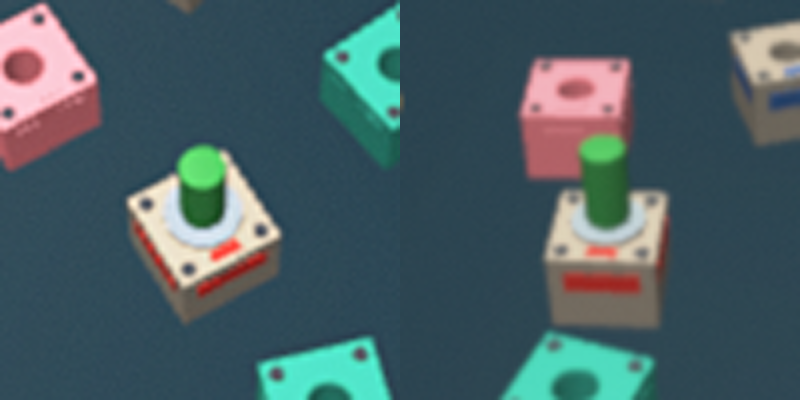

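The pin stands upright in the red-tagged block with its collar flat on the top face, at about (203,213) in the left crop and (606,217) in the right. The robot is clear of it.

```bash
python3 -c "
from bench import *
print(close_job())"
```

```text
the job is handed in; nothing more can be done
None
```

The red-tagged block is the through-bored one: the gauge pin went fully home there on the first try, so I didn't test yellow or blue, and I left it standing with its collar flat on the block and handed the job in.

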